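# Put the solvent bottle away and bolt the chest

### The arm

A 6-joint arm with a two-finger parallel gripper is mounted at the origin on the work surface. World frame = base frame: x ahead of the robot, y to its left, z up, the work surface at z = 0. Lengths are in m, angles in rad, forces in N, time in s.
With the tool pointing down it reaches from about 0.4 to 0.825 m from the base axis. Payload 7 kg.
Tool frame: the origin (TCP) lies midway between the tips of the shut fingers; the grasp point (between the pads) lies 19 mm behind it; z points along the fingers, x is the direction in which the jaws open and shut, and the axes are right-handed (so a half turn about z gives the same grasp; the last joint's range is limited). The gripper opens to 88 mm and grips with 3 to 60 N. Pads are 19 mm wide; open, the fingers measure 130 mm over their backs; the gripper's body (78 mm by 193 mm) begins 47 mm behind the grasp point.
Start: joints at [-0.968, 0.359, 0.012, 0, -1.224, -0.288], TCP at [0.209, -0.642, 0.192] pointing down, gripper open.
Joint ranges: [-3.07, 3.07], [-1.43, 2.12], [-1.02, 1.25], [-3.03, 1.67], [-3.05, -0], [-3.03, 3.03]. Speed limits (rad/s): [2.39, 2.39, 3.01, 3.14, 3.14, 3.14].

### API

Orientations are given as [roll, pitch, yaw] about the fixed x, y, z axes, in that order (R = Rz(yaw) Ry(pitch) Rx(roll)).
In Python, from station import status, eyes, workorder gives the robot as it stands.
- The arm moves only by the shell command python3 -m jog 'ROWS' [OPENING] [FORCE]. ROWS is JSON, a list of rows, each a list of 6 numbers: the shift along the world's x, y, z in mm, then the turn, a rotation vector about the world's x, y, z in rad. A call has 1 to 12 rows; each row shifts and turns the pose as measured when the row begins; what a row does not reach is not made up. A row lasts 1/10 s, in which the tool goes at most 50 mm and 8.59 degrees, less where a joint would pass 70% of its speed; a pose out of reach is approached as far as the arm can. A call with a gripper value outside its range is refused whole. OPENING is the opening, from 0 (shut) to 1 (fully open), set as the call begins (- or left out, the last holds). The fingers move at their own pace and stop on an object; FORCE is the grip in N (left out, the last holds). Time passes only in rows, so rows that do not move let the fingers close. It gives the time, the measured TCP pose, the force and the opening at its end, in the units of the state.
- status.get_state(): the state, without advancing time (a new reading comes with each control period).
- eyes.grab_frame(name): name is "side" or "top"; returns the picture (400x640x3 uint8, blue, green, red); there is no depth.
- eyes.calibration(name): a dict with "camera_matrix" (3x3 intrinsics, pixels), "k1" (the pictures are not rectified: a ray, as slopes to the right and down, at radius r is drawn at 1 + k1 r^2 times it, then the intrinsics apply), "cam_to_world" (4x4, takes a point from camera to world coordinates). Camera axes: x right, y up, looking along -z (the intrinsics and any distortion apply to the point x, -y, -z); pixel columns grow to the right and rows downward; lengths in m; the calibration is good to about 2 mm. A picture is of the moment at which its call begins. calibration takes no time and is no camera call.
- workorder.job_done(): hands the job in, once; it reports no verdict.
The state is a dict: "t": time; "q": joint angles; "qd": joint speeds; "joint_efforts": joint torques, N m; "eef_pos": TCP position; "ee_rot": TCP orientation; "force": force on the tool from outside, world axes, zero at the start; "moment": the same for the moment, N m; "width": finger opening in m.
Only numpy, scipy, OpenCV 4.12 (cv2) and the standard library are available. Lean on these libraries where they do the work, as an engineer would, in place of code of your own. Each camera call takes 0.05 s, during which the arm holds its last target. There are 200 camera calls.

### The job

Stand the narrow-necked amber bottle that was left out on the bench upright in the free middle bay of the white solvent chest, setting it down rather than dropping it, and lower the lid until it is fully closed. Then lock the chest with its barrel bolt: lift the handle out of its notch, slide the bolt all the way through the staple on the lid, and drop the handle fully into the notch at that end. Leave the other bottles, the jar and the pens standing where they are.

Things in the scene. Friction and masses are not known exactly. Their poses are not given: they have to be found in the camera images.
- chest: white plastic chest, fixed, 140 mm deep (x) by 470 wide (y) by 145 high; origin at the centre of its underside, x from front (robot side) to back, y to its left. Right part (y -235 to 39 mm): under the lid, three bays in a row along y. Left part (y 43 to 235): closed by a fixed deck, top at 145 mm, which carries the barrel bolt. Walls 8 mm thick, their upper edge 133 mm above the bench
- free_bay (a point): centre of the floor of the empty middle bay, 10 mm above the bench; axes as the chest's. Each bay is 84 mm wide (y) and 124 mm deep (x), parted from the next by a 6 mm divider that ends 60 mm above the bench
- bottle_mid (a point): the loose amber glass bottle to be put away, half-way up (57.5 mm above its foot), z along the bottle. 115 mm tall, body 58 mm across up to 66 mm, sloping shoulder to a 30 mm wide neck at 83 mm, black cap 36 mm across and 22 mm tall (93 to 115 mm above the foot); about 0.26 kg, varies
- bottle: the same bottle; origin at the centre of its foot
- lid (a joint): angle of the lid, rad: 0 closed and level with the deck, grows as its front edge swings up; starts at 1.55 to 1.75 (about upright), stop at 1.8. Hinged along y at the chest's back upper edge; 140 mm from hinge to front edge, 274 wide, 12 thick. Rubbing hinge: it stays put near upright, and below about 0.8 it sinks shut by its own weight
- lid_hinge (a point): point on the lid's hinge line (along the chest's y), in the middle of the lid's width, 139 mm above the bench; its axes turn with the lid
- lid_pull (a point): grip point of the lid's pull: a flat steel tab in the middle of the lid's front edge and in its plane, 40 mm wide (y), 10 mm thick, sticking out 50 mm; the point is 170 mm from the hinge line, 30 mm out from the lid's edge. Its x and z axes turn with the lid. Pinched across its width, it can turn between the fingers.
- bolt (a joint): travel of the bolt, m: 0 withdrawn, 0.050 fully shot (towards the chest's -y, over the lid and through the staple), end stops at both. Rubs with about 1.5 N, stays where it is left. The rod, 14 mm thick, cannot enter the staple while the lid is up; once shot it holds the lid down
- bolt_handle (a joint): angle of the bolt's handle about the rod, rad: 0 fully down in a notch (it then points to the chest's front, 20 degrees above level), grows as it is lifted, stop at 1.15 (nearly upright). Falls by its own weight. A notch at either end of the travel, 3 mm of play; between them a slot wall stops the handle below about 0.75, so it slides only when lifted beyond that
- bolt_knob (a point): centre of the steel ball, 22 mm across, at the end of the bolt's handle; 56 mm from the rod's axis (stem 9 mm thick)
- bolt_axis (a point): point on the rod's axis (along the chest's y), abreast of the handle, 157.5 mm above the bench; moves with the bolt; axes as the chest's. The bolt's frame below stands up to 11 mm above the axis and 22 mm to either side of it.
- stock_right: a filled bottle like the loose one (58 mm across, 115 mm tall), standing in the right-hand bay (-y end of the chest); origin at the centre of its foot
- stock_left: the same kind of bottle in the left-hand bay, next to the deck; origin at the centre of its foot
- jar: squat wide-mouthed amber jar without a neck, 62 mm across, 76 mm tall with its 60 mm wide black lid; stands on the bench; origin at the centre of its foot
- wash_bottle: white plastic wash bottle, 56 mm across, 126 mm tall to the top of its red cap, with a thin bent spout to 163 mm; stands on the bench; origin at the centre of its foot
- pen_pot: glass beaker of pens, 76 mm across, about 140 mm tall over the pens, on the left of the bench; origin at the centre of its foot
Mind the look-alikes: they are no part of the job. Leave any blue look-alike of the bottle alone.

How it is judged:
On the way, in this order (a step that is already met when the one before it is completed fails the run):
1. the bottle stands upright on the floor of the middle bay, let go (x of bottle_mid in the frame of free_bay between -0.045 and 0.045 m and y of bottle_mid in the frame of free_bay between -0.025 and 0.025 m and z of bottle_mid in the frame of free_bay between 0.05 and 0.062 m and angle between bottle_mid's own z axis and vertical below 0.15 rad and contact force between bottle and the fingers below 0.05 N), for 0.2 s.
2. the lid is closed over it, before the bolt is moved (value of joint lid below 0.04 rad and value of joint bolt below 0.012 m), for 0.2 s.
3. the bolt's handle is lifted out of the notch, bolt still withdrawn (all of step 2 and value of joint bolt_handle above 0.6 rad), for 0.05 s.
4. the bolt is slid through the staple (value of joint bolt above 0.044 m and value of joint lid below 0.05 rad), for 0.05 s.
At the end, for the whole second after the job is handed in: The bottle stands at rest on the middle bay's floor, upright within 0.15 rad and within 25 mm (across) and 45 mm (front to back) of the bay's centre; the lid is closed (under 0.04 rad); the bolt is shot (over 44 of 50 mm) and its handle lies in the notch at that end (under 0.12 rad) (x of bottle_mid in the frame of free_bay between -0.045 and 0.045 m and y of bottle_mid in the frame of free_bay between -0.025 and 0.025 m and z of bottle_mid in the frame of free_bay between 0.05 and 0.062 m and angle between bottle_mid's own z axis and vertical below 0.15 rad and value of joint lid below 0.04 rad and value of joint bolt above 0.044 m and value of joint bolt_handle below 0.12 rad and linear speed of bottle below 0.02 m/s); the robot touches nothing.
It fails at once if the bottle is dropped or thrown (it falls freely at over 0.6 m/s, some 18 mm) (linear speed of bottle above 0.6 m/s and contact force between bottle and the fingers below 0.05 N).
It fails at once if a bottle already in the chest is knocked over or shoved more than 30 mm (distance of any of stock_right, stock_left from where it was at the start of the episode above 0.03 m or angle between any of stock_right, stock_left's own z axis and vertical above 0.4 rad).
It fails at once if the jar, the wash bottle or the pen pot is knocked over or shoved more than 40 mm (distance of any of jar, wash_bottle, pen_pot from where it was at the start of the episode above 0.04 m or angle between any of jar, wash_bottle, pen_pot's own z axis and vertical above 0.4 rad).
It also fails if it takes over 72 s, if anything falls off the work surface, if the arm or the gripper's body presses on something with over 40 N, if the wrist force passes 120 N, or if a joint passes its speed limit or range.

## Working session

There is one attempt and no reset: what is moved stays moved. The work goes in short steps, Python scripts to look and compute and a shell command to move; the robot and the scene stay as the last step left them, time stands still between calls to the robot, and variables do not carry over. Pictures are saved under pics/ and viewed, about 8 in all and at most 12, crops included, and the job is handed in when it is done.

```bash
ls; mkdir -p pics
cat > h.py <<'E'
import numpy as np, cv2
from station import status, eyes, workorder
def snap(name,fn,crop=None,s=1):
    im=eyes.grab_frame(name)
    cv2.imwrite('pics/raw_'+fn,im)
    if crop: x0,y0,x1,y1=crop; im=im[y0:y1,x0:x1]
    if s!=1: im=cv2.resize(im,None,fx=s,fy=s,interpolation=cv2.INTER_CUBIC)
    cv2.imwrite('pics/'+fn,im)
def ray(name,u,v):
    c=eyes.calibration(name);K=np.array(c['camera_matrix']);T=np.array(c['cam_to_world'])
    p=cv2.undistortPoints(np.array([[[u,v]]],float),K,np.array([c['k1'],0,0,0,0.]))[0,0]
    return T[:3,3],T[:3,:3]@np.array([p[0],-p[1],-1.])
def onz(name,u,v,z):
    o,d=ray(name,u,v); return o+d*(z-o[2])/d[2]
def proj(name,P):
    c=eyes.calibration(name);K=np.array(c['camera_matrix']);T=np.array(c['cam_to_world'])
    q=(np.array(P,float).reshape(-1,3)-T[:3,3])@T[:3,:3]; q=q*[1,-1,-1]
    return cv2.projectPoints(q,np.zeros(3),np.zeros(3),K,np.array([c['k1'],0,0,0,0.]))[0][:,0]
def tri(a,b):
    (o1,d1),(o2,d2)=ray('top',*a),ray('side',*b)
    A=np.stack([d1,-d2],1);t=np.linalg.lstsq(A,o2-o1,rcond=None)[0]
    p,q=o1+t[0]*d1,o2+t[1]*d2
    return (p+q)/2,np.linalg.norm(p-q)
E
python3 - <<'E'
from h import *
np.set_printoptions(precision=3,suppress=True)
snap('top','t0.png',s=1.25);snap('side','s0.png',s=1.25)
for n in('top','side'):
    c=eyes.calibration(n);print(n,c)
print(status.get_state())
E
```

```text
pics
top {'camera_matrix': array([[370.445,   0.   , 322.463],
       [  0.   , 370.445, 198.142],
       [  0.   ,   0.   ,   1.   ]]), 'k1': -0.024511218984359713, 'cam_to_world': array([[ 0.018,  0.996, -0.087,  0.445],
       [-1.   ,  0.016, -0.02 ,  0.026],
       [-0.018,  0.087,  0.996,  1.317],
       [ 0.   ,  0.   ,  0.   ,  1.   ]])}
side {'camera_matrix': array([[489.131,   0.   , 315.074],
       [  0.   , 489.131, 196.879],
       [  0.   ,   0.   ,   1.   ]]), 'k1': -0.04866980299453215, 'cam_to_world': array([[-0.389,  0.874, -0.292,  0.143],
       [-0.921, -0.37 ,  0.123,  0.225],
       [-0.001,  0.316,  0.949,  1.497],
       [ 0.   ,  0.   ,  0.   ,  1.   ]])}
{'t': 0.1, 'q': array([-0.968,  0.359,  0.011, -0.   , -1.224, -0.288]), 'qd': array([-0.002, -0.002,  0.002, -0.   , -0.001,  0.001]), 'joint_efforts': array([ -0.001, -58.416,  29.375,   7.016,   0.01 ,  -0.   ]), 'eef_pos': array([ 0.209, -0.641,  0.192]), 'ee_rot': array([-3.141, -0.001,  1.885]), 'force': array([0.276, 0.605, 0.122]), 'moment': array([ 0.052, -0.018, -0.05 ]), 'width': 0.08730759577543741}
```

View pics/t0.png

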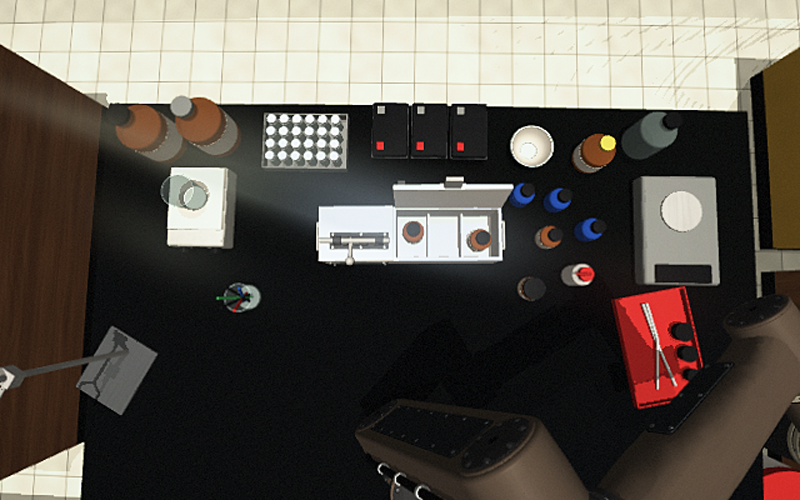

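View pics/s0.png

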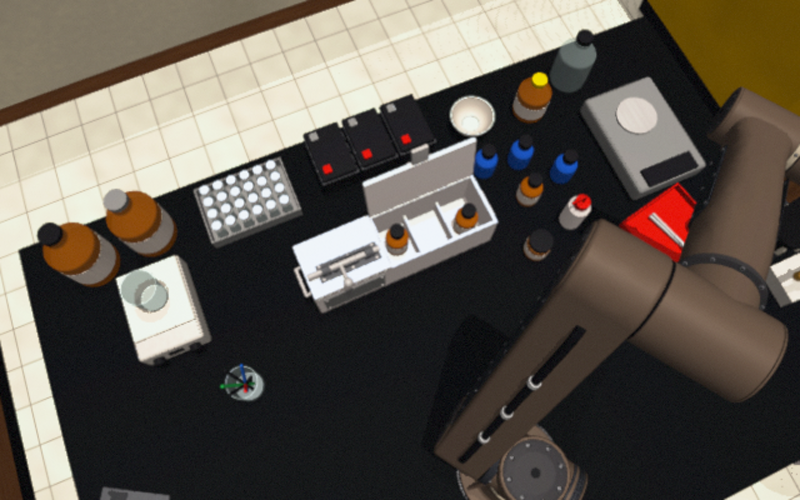

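The top view shows these candidates (in the 800x500 image):
- A small amber bottle with a black cap at (548,237).
- A jar at (530,288), squat.
- An amber bottle with a yellow cap at (595,150).
- Blue look-alikes at (523,195), (558,199) and (590,230).

The one at (548,237) fits: amber, narrow neck, black cap. I'll confirm with an enlarged crop.

Run:
```python
from h import *
a=cv2.imread('pics/raw_t0.png')[120:250,240:500]; b=cv2.imread('pics/raw_s0.png')[100:260,225:485]
im=np.vstack([cv2.resize(a,None,fx=3,fy=3,interpolation=2)[:, :780],cv2.resize(b,None,fx=3,fy=3,interpolation=2)])
cv2.imwrite('pics/c1.png',im[:390]);cv2.imwrite('pics/c2.png',im[390:])
```

```text
(no output)
```

View pics/c1.png

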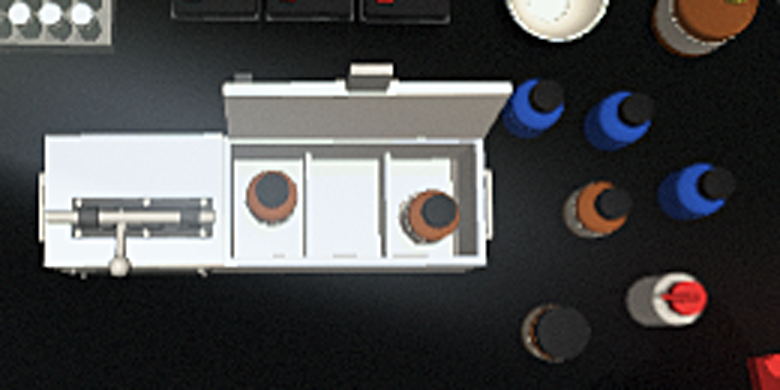

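View pics/c2.png

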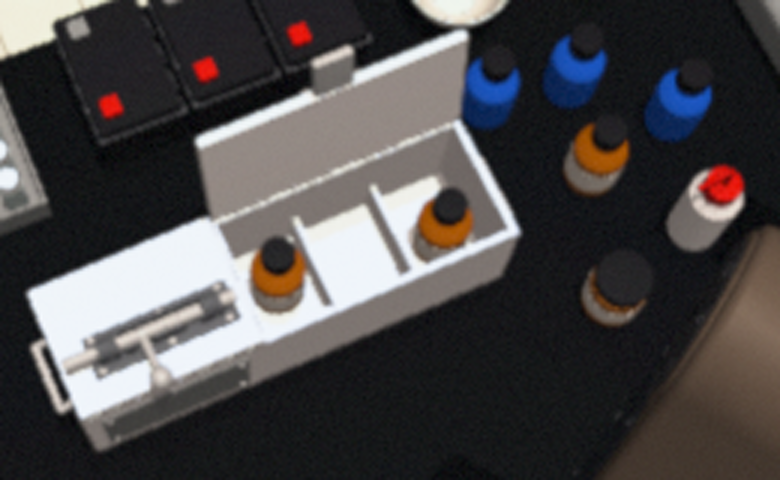

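The crops confirm it. The amber bottle with a neck and black cap has its cap at c1 (612,203) and c2 (609,130). The blue bottles are separate, the jar is at c1 (558,332), and the wash bottle has a red cap. The middle bay is empty.

```bash
cat >> h.py <<'E'
np.set_printoptions(precision=4,suppress=True)
T=lambda u,v:(240+u/3,120+v/3)
S=lambda u,v:(225+u/3,100+v/3)
E
python3 - <<'E'
from h import *
for n,a,b,z in [('cap',(612,203),(609,130),.115),('blue1',(547,97),(499,62),.115),('blue2',(637,108),(588,41),.115),('blue3',(717,184),(694,75),.115),('wash',(685,298),(722,184),.126),('jar',(563,332),(624,272),.076),('stR',(440,211),(450,205),.125),('stL',(272,188),(279,254),.125),('knob',(120,266),(161,378),.177),('pull',(372,68),(333,62),.30),
 ('deckFL',(45,266),(85,415),.145),('deckBL',(45,135),(28,293),.145),('wallFR',(487,263),(519,232),.133),('lidTL',(225,84),(197,140),.28),('lidTR',(512,84),(466,33),.28)]:
    p,e=tri(T(*a),S(*b)); print(n,p,round(e,4),onz('top',*T(*a),z),onz('side',*S(*b),z))
E
```

```text
cap [ 0.5905 -0.3419  0.1225] 0.0021 [ 0.5909 -0.3453  0.115 ] [ 0.5933 -0.344   0.115 ]
blue1 [ 0.7073 -0.2742  0.1153] 0.0029 [ 0.7067 -0.2755  0.115 ] [ 0.708 -0.273  0.115]
blue2 [ 0.6994 -0.378   0.1002] 0.0017 [ 0.696  -0.3738  0.115 ] [ 0.6938 -0.3708  0.115 ]
blue3 [ 0.6141 -0.4574  0.1159] 0.0039 [ 0.6136 -0.4597  0.115 ] [ 0.615  -0.4558  0.115 ]
wash [ 0.4887 -0.414   0.1367] 0.0014 [ 0.4888 -0.4187  0.126 ] [ 0.4916 -0.4183  0.126 ]
jar [ 0.4513 -0.2934  0.101 ] 0.0032 [ 0.4507 -0.3015  0.076 ] [ 0.4574 -0.3011  0.076 ]
stR [ 0.5794 -0.1566  0.1203] 0.0031 [ 0.5781 -0.1572  0.125 ] [ 0.5786 -0.1539  0.125 ]
stL [0.6015 0.0237 0.1135] 0.0007 [0.6002 0.024  0.125 ] [0.5974 0.0251 0.125 ]
knob [0.5109 0.1808 0.1719] 0.002 [0.5101 0.1793 0.177 ] [0.5102 0.1818 0.177 ]
pull [ 0.6913 -0.0671  0.2997] 0.0003 [ 0.6914 -0.0669  0.3   ] [ 0.6911 -0.0671  0.3   ]
deckFL [0.5095 0.2602 0.16  ] 0.0006 [0.5105 0.2635 0.145 ] [0.5134 0.2603 0.145 ]
deckBL [0.6519 0.2692 0.1381] 0.0012 [0.6511 0.2682 0.145 ] [0.6489 0.2685 0.145 ]
wallFR [ 0.5233 -0.2052  0.1301] 0.0034 [ 0.5223 -0.2061  0.133 ] [ 0.5232 -0.2027  0.133 ]
lidTL [0.6821 0.0713 0.2661] 0.0005 [0.6788 0.0705 0.28  ] [0.6762 0.0732 0.28  ]
lidTR [ 0.6867 -0.2044  0.2635] 0.0009 [ 0.6828 -0.2012  0.28  ] [ 0.6797 -0.1983  0.28  ]
```

Bottle at about (0.592,-0.344). Chest centre at about (0.587,0.031) with yaw about 0.025. Bay at about (0.589,-0.065). The jaws will go along y. Now moving above the bottle.

```bash
python3 -m jog '[[38,30,6,0,0,-0.1],[38,30,6,0,0,-0.1],[38,30,6,0,0,-0.09],[38,30,6,0,0,0],[38,30,6,0,0,0],[38,30,4,0,0,0],[38,30,4,0,0,0],[38,30,0,0,0,0],[38,30,0,0,0,0],[35,27,0,0,0,0],[0,0,0,0,0,0]]' 1 25
```

```text
t: 1.2
eef_pos: [0.5931, -0.33, 0.2246]
ee_rot: [-3.136, -0.009, 1.578]
force: [0.3, -0.8, -0.6]
width: 0.0876
```

```bash
python3 -m jog '[[-1,-14,0,-0.005,0.009,0.018],[0,0,0,0,0,0],[0,0,-35,0,0,0],[0,0,-35,0,0,0],[0,0,-35,0,0,0],[0,0,-25,0,0,0],[0,0,-7,0,0,0],[0,0,0,0,0,0]]' 1 25
python3 - <<'E'
from h import *
snap('top','t1.png',crop=(380,120,540,250),s=3);snap('side','s1.png',crop=(380,90,540,220),s=3)
a=cv2.imread('pics/t1.png');b=cv2.imread('pics/s1.png')
cv2.imwrite('pics/ts1.png',cv2.resize(np.hstack([a,b]),None,fx=.83,fy=.83))
E
```

```text
t: 2.0
eef_pos: [0.5901, -0.343, 0.0825]
ee_rot: [-3.126, -0.005, 1.594]
force: [-0.4, -0.8, -0.0]
width: 0.0873
```

View pics/ts1.png

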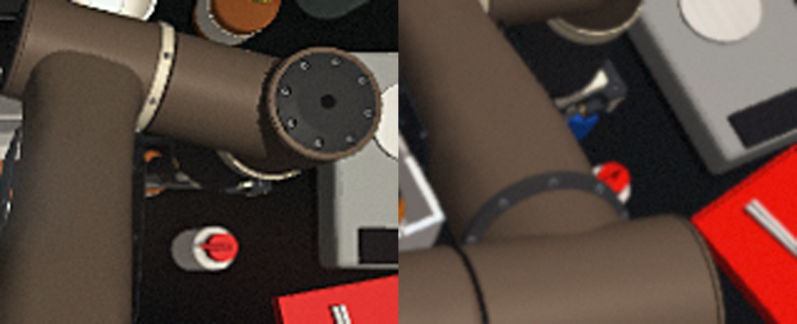

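The arm hides most of the bottle. The wash bottle is unmoved at (205,248), and no contact force is felt. Closing.

```bash
python3 -m jog '[[0,0,0,0,0,0],[0,0,0,0,0,0],[0,0,0,0,0,0],[0,0,0,0,0,0],[0,0,0,0,0,0],[0,0,0,0,0,0],[0,0,0,0,0,0]]' 0 30
```

```text
t: 2.8
eef_pos: [0.5943, -0.3444, 0.0904]
ee_rot: [-3.137, -0.001, 1.594]
force: [-0.3, 0.4, -0.7]
width: 0.0372
```

```bash
python3 -m jog '[[0,0,15,0,0,0],[0,0,30,0,0,0],[0,0,40,0,0,0],[0,0,40,0,0,0],[0,0,40,0,0,0],[0,0,0,0,0,0],[0,0,0,0,0,0]]'
python3 -c "
from h import *
for i in range(3):
    s=status.get_state();print(s['t'],s['eef_pos'],s['force'],s['width'])"
```

```text
t: 3.5
eef_pos: [0.5919, -0.3444, 0.2676]
ee_rot: [-3.137, 0.0, 1.595]
force: [-0.5, 0.2, -1.2]
width: -0.0
3.5 [ 0.5919 -0.3444  0.2676] [-0.5115  0.1509 -1.2279] -1.9930055821448193e-07
3.5 [ 0.5919 -0.3444  0.2676] [-0.5115  0.1509 -1.2279] -1.9930055821448193e-07
3.5 [ 0.5919 -0.3444  0.2676] [-0.5115  0.1509 -1.2279] -1.9930055821448193e-07
```

The fingers shut fully, so the bottle was missed or slipped. Taking a look from clear of it.

```bash
python3 -m jog '[[0,40,0,0,0,0],[0,50,0,0,0,0],[0,50,0,0,0,0],[0,50,0,0,0,0],[0,50,0,0,0,0],[0,50,0,0,0,0],[0,0,0,0,0,0]]' 1 30
python3 - <<'E'
from h import *
snap('top','t2.png',crop=(380,120,540,250),s=3);snap('side','s2.png',crop=(340,90,500,220),s=3)
a=cv2.imread('pics/t2.png');b=cv2.imread('pics/s2.png')
cv2.imwrite('pics/ts2.png',cv2.resize(np.hstack([a,b]),None,fx=.8333333,fy=.833333333))
E
```

```text
t: 4.2
eef_pos: [0.5879, -0.0508, 0.2658]
ee_rot: [-3.133, 0.001, 1.59]
force: [-0.0, -1.1, 1.0]
width: 0.0509
```

View pics/ts2.png

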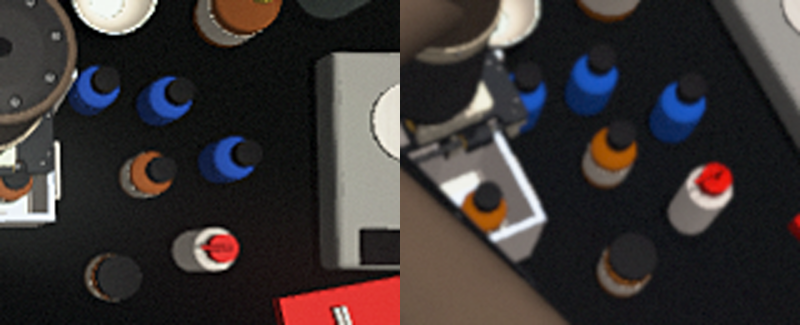

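The bottle is still standing, cap at (161,169) in the top view and (621,135) in the side view. The fingers travel only about 75 mm/s, so I lifted before they had gripped. Re-measuring and retrying with a narrower opening and longer wait.

```bash
python3 - <<'E'
from h import *
a=(380+161/2.5,120+169/2.5);b=(340+221/2.5,90+135/2.5)
print(tri(a,b),onz('top',*a,.115),onz('side',*b,.115),status.get_state()['eef_pos'])
E
python3 -m jog '[[0,-40,0,0,0,0],[0,-50,0,0,0,0],[0,-50,0,0,0,0],[0,-50,0,0,0,0],[0,-50,0,0,0,0],[3,-50,0,0,0,0],[0,-2,0,0,0,0],[0,0,0,0,0,0]]' 0.75 30
```

```text
(array([ 0.5923, -0.3474,  0.1094]), np.float64(0.001984644279534463)) [ 0.5912 -0.3466  0.115 ] [ 0.5908 -0.3441  0.115 ] [ 0.588  -0.0543  0.2659]
t: 5.1
eef_pos: [0.5839, -0.3576, 0.2626]
ee_rot: [-3.127, 0.002, 1.58]
force: [-1.0, 0.4, 0.1]
width: 0.066
```

```bash
python3 -m jog '[[6,11,0,0,0,0.01],[0,0,-40,0,0,0],[0,0,-40,0,0,0],[0,0,-40,0,0,0],[0,0,-35,0,0,0],[0,0,-10,0,0,0],[0,0,0,0,0,0],[0,0,0,0,0,0]]' 0.75 30
python3 -m jog '[[0,0,0,0,0,0]]'; python3 -m jog '[[0,0,0,0,0,0]]'
```

```text
t: 5.9
eef_pos: [0.5916, -0.3409, 0.0975]
ee_rot: [-3.133, 0.005, 1.596]
force: [0.5, 0.0, 0.4]
width: 0.0653
t: 6.0
eef_pos: [0.5928, -0.3409, 0.0995]
ee_rot: [-3.135, 0.006, 1.597]
force: [-0.3, 0.5, 0.9]
width: 0.0657
t: 6.1
eef_pos: [0.5939, -0.3411, 0.1015]
ee_rot: [-3.138, 0.007, 1.598]
force: [-0.2, -0.0, 0.7]
width: 0.0656
```

Zero rows creep upward about 2 mm and +1 mm in x each, because each row re-bases on the measured pose. I'll compensate for that.

```bash
python3 -m jog '[[-2,-3,-14,0,0,0],[-1,0,-7,0,0,0],[-1,0,-2,0,0,0],[-1,0,-2,0,0,0]]' 0 30
python3 -m jog '[[-1,0,-2,0,0,0],[-1,0,-2,0,0,0],[-1,0,-2,0,0,0],[-1,0,-2,0,0,0],[-1,0,-2,0,0,0]]' 0 40
```

```text
t: 6.5
eef_pos: [0.5901, -0.3452, 0.078]
ee_rot: [3.141, 0.009, 1.597]
force: [-0.5, -1.2, 0.5]
width: 0.0394
t: 7.0
eef_pos: [0.5901, -0.3461, 0.0768]
ee_rot: [3.129, 0.014, 1.6]
force: [-1.5, 2.9, 9.9]
width: 0.0334
```

```bash
python3 -m jog '[[0,0,2,0,0,0],[-1,0,5,0,0,0],[-1,0,8,0,0,0],[-1,0,10,0,0,0]]' 0 45
```

```text
t: 7.4
eef_pos: [0.5852, -0.3453, 0.101]
ee_rot: [3.133, 0.012, 1.599]
force: [0.6, -0.2, -2.7]
width: 0.0336
```

Width holds at 34 mm and force z is -2.7 N, so the bottle is in the grip. Lifting and moving over the bay.

```bash
python3 -m jog '[[0,0,25,0,0,0],[0,0,35,0,0,0],[0,0,40,0,0,0],[0,0,40,0,0,0],[0,0,10,0,0,0]]' 0 45
python3 -m jog '[[0,30,-2,0,0,0],[0,40,-2,0,0,0],[0,40,-2,0,0,0],[0,40,-2,0,0,0],[0,40,-2,0,0,0],[0,40,-2,0,0,0],[0,30,-2,0,0,0],[0,10,-2,0,0,0],[-1,0,-2,0,0,0]]'
```

```text
t: 7.9
eef_pos: [0.582, -0.3453, 0.258]
ee_rot: [3.137, 0.011, 1.598]
force: [0.1, 0.2, -1.1]
width: 0.0336
t: 8.8
eef_pos: [0.5777, -0.0675, 0.2436]
ee_rot: [3.133, 0.011, 1.594]
force: [-0.2, -0.2, -2.0]
width: 0.0333
```

Run:
```python
from h import *
snap('top','t3.png',crop=(240,120,400,250),s=3);snap('side','s3.png',crop=(225,90,385,220),s=3)
a=cv2.imread('pics/t3.png');b=cv2.imread('pics/s3.png')
cv2.imwrite('pics/ts3.png',cv2.resize(np.hstack([a,b]),None,fx=.8333333,fy=.833333333))
print(status.get_state()['eef_pos'])
```

```text
[ 0.5775 -0.0689  0.2433]
```

View pics/ts3.png

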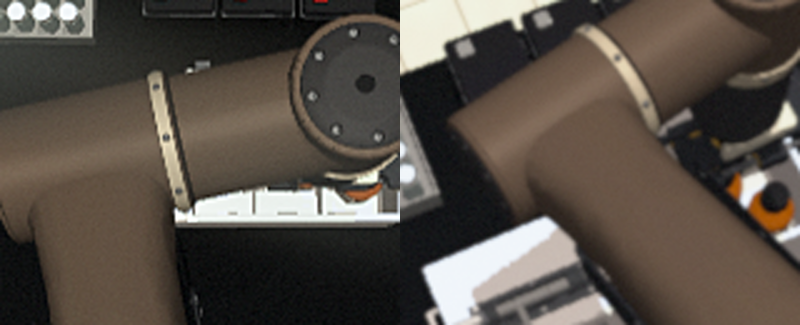

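```bash
python3 -m jog '[[7,4,-5,0.008,-0.011,0],[1,0,-30,0,0,0],[0,0,-35,0,0,0],[0,0,-35,0,0,0],[0,0,-20,0,0,0],[-1,0,-4,0,0,0]]' 0 45
```

```text
t: 9.5
eef_pos: [0.5873, -0.071, 0.1106]
ee_rot: [3.114, 0.002, 1.584]
force: [-0.3, 0.2, -2.0]
width: 0.0334
```

```bash
python3 -m jog '[[-1,5,-8,0.02,0,0],[-1,1,-6,0,0,0],[-1,0,-5,0,0,0]]' 0 45; python3 -m jog '[[-1,0,-4,0,0,0],[-1,0,-4,0,0,0]]'
```

```text
t: 9.8
eef_pos: [0.5858, -0.0662, 0.0919]
ee_rot: [3.112, -0.02, 1.581]
force: [0.3, 0.2, -0.2]
width: 0.0336
t: 10.0
eef_pos: [0.5876, -0.066, 0.0869]
ee_rot: [3.103, -0.02, 1.583]
force: [-0.9, 3.0, 22.0]
width: 0.0331
```

Touched the floor at z≈0.087, as predicted. Easing off and opening.

```bash
python3 -m jog '[[-1,0,1,0.02,0.01,0],[-1,0,-1,0,0,0],[-1,0,-2,0,0,0],[-1,0,-2,0,0,0],[-1,0,-2,0,0,0],[-1,0,-2,0,0,0]]' 0.72 30
```

```text
t: 10.6
eef_pos: [0.584, -0.0652, 0.0816]
ee_rot: [3.105, -0.039, 1.585]
force: [-0.6, -0.4, 0.1]
width: 0.063
```

```bash
python3 -m jog '[[0,0,15,0,0,0],[0,0,30,0,0,0],[0,0,40,0,0,0],[0,0,40,0,0,0],[0,0,40,0,0,0],[-40,0,40,0,0,0],[-40,0,20,0,0,0],[-45,0,0,0,0,0],[-45,0,0,0,0,0]]'
```

```text
t: 11.5
eef_pos: [0.4135, -0.0658, 0.3021]
ee_rot: [3.117, -0.035, 1.583]
force: [-1.2, 1.3, 0.9]
width: 0.0633
```

Run:
```python
from h import *
snap('top','t4.png',crop=(240,120,400,250),s=3);snap('side','s4.png',crop=(225,90,385,220),s=3)
a=cv2.imread('pics/t4.png');b=cv2.imread('pics/s4.png')
cv2.imwrite('pics/ts4.png',cv2.resize(np.hstack([a,b]),None,fx=.8333333,fy=.833333333))
print(status.get_state()['eef_pos'])
```

```text
[ 0.4109 -0.0662  0.3037]
```

View pics/ts4.png

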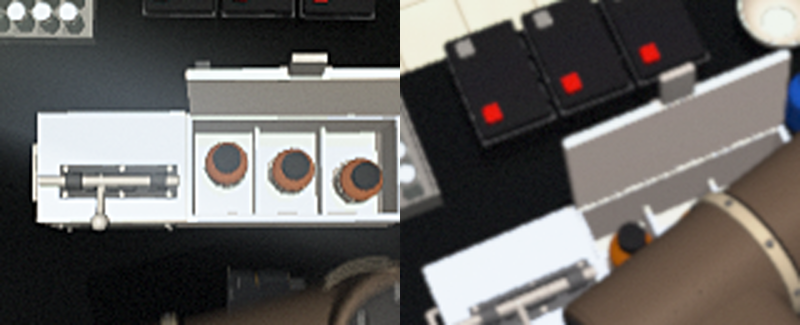

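The bottle stands upright in the middle bay, with its cap at (294,166) in the top view. The tab is at (309,56–75) in the top view and (678,68–97) in the side view. Now fitting the lid angle.

Run:
```python
from h import *
print('bottle',onz('top',240+294/2.5,120+166/2.5,.125))
for hx in (.656,.6595,.663):
  for th in (1.6,1.65,1.7,1.75,1.8):
    P=[[hx-r*np.cos(th),-.067,.139+r*np.sin(th)] for r in (.14,.19)]
    a=(proj('top',P)-[240,120])*2.5;b=(proj('side',P)-[225,90])*2.5+[400,0]
    print(hx,th,a.round().tolist(),b.round().tolist())
```

```text
bottle [ 0.5894 -0.0633  0.125 ]
0.656 1.6 [[308.0, 88.0], [312.0, 77.0]] [[688.0, 109.0], [690.0, 87.0]]
0.656 1.65 [[308.0, 82.0], [312.0, 69.0]] [[685.0, 104.0], [686.0, 80.0]]
0.656 1.7 [[308.0, 76.0], [312.0, 61.0]] [[683.0, 99.0], [682.0, 73.0]]
0.656 1.75 [[308.0, 70.0], [312.0, 52.0]] [[680.0, 94.0], [679.0, 66.0]]
0.656 1.8 [[308.0, 65.0], [312.0, 44.0]] [[678.0, 89.0], [675.0, 60.0]]
0.6595 1.6 [[308.0, 85.0], [312.0, 74.0]] [[687.0, 106.0], [688.0, 84.0]]
0.6595 1.65 [[308.0, 79.0], [312.0, 66.0]] [[684.0, 101.0], [685.0, 77.0]]
0.6595 1.7 [[308.0, 73.0], [312.0, 57.0]] [[682.0, 96.0], [681.0, 70.0]]
0.6595 1.75 [[308.0, 67.0], [312.0, 49.0]] [[679.0, 91.0], [678.0, 64.0]]
0.6595 1.8 [[308.0, 62.0], [312.0, 41.0]] [[676.0, 87.0], [674.0, 57.0]]
0.663 1.6 [[308.0, 82.0], [312.0, 71.0]] [[685.0, 104.0], [687.0, 82.0]]
0.663 1.65 [[308.0, 76.0], [312.0, 63.0]] [[683.0, 98.0], [683.0, 74.0]]
0.663 1.7 [[308.0, 70.0], [312.0, 54.0]] [[680.0, 94.0], [680.0, 68.0]]
0.663 1.75 [[308.0, 64.0], [312.0, 46.0]] [[678.0, 89.0], [676.0, 61.0]]
0.663 1.8 [[308.0, 59.0], [312.0, 38.0]] [[675.0, 84.0], [673.0, 55.0]]
```

```bash
python3 -m jog '[[0,0,40,-0.035,0.024,0],[45,0,20,0,0,0],[45,0,0,0,0,0],[45,0,0,0,0,0],[45,0,-1,0,0,0],[45,0,-1,0,0,0],[43,0,-1,0,0,0],[0,0,-1,0,0,0]]' 1 30
```

```text
t: 12.4
eef_pos: [0.6865, -0.0666, 0.36]
ee_rot: [3.132, -0.002, 1.586]
force: [0.7, 0.6, -1.1]
width: 0.0878
```

```bash
python3 -m jog '[[-5,0,-20,0,0,0],[-1,0,-30,0,0,0],[-1,0,-20,0,0,0],[-1,0,-4,0,0,0],[-1,0,-2,0,0,0],[-1,0,-2,0,0,0],[-1,0,-2,0,0,0]]' 1 15
python3 -m jog '[[-1,0,-2,0,0,0],[-1,0,-2,0,0,0],[-1,0,-2,0,0,0],[-1,0,-2,0,0,0],[-1,0,-2,0,0,0],[-1,0,-2,0,0,0],[-1,0,-2,0,0,0],[-1,0,-2,0,0,0]]' 0 15
```

```text
t: 13.1
eef_pos: [0.6769, -0.0669, 0.2746]
ee_rot: [3.135, 0.0, 1.586]
force: [0.6, -0.2, -0.1]
width: 0.0877
t: 13.9
eef_pos: [0.6741, -0.0604, 0.2659]
ee_rot: [3.116, -0.008, 1.59]
force: [0.1, -8.1, 5.7]
width: 0.0393
```

The grip is too low: the tips are at z 0.266, beside the lid edge, because the creep is smaller here. Re-gripping 22 mm higher.

```bash
python3 -m jog '[[0,0,0,0,0,0],[0,0,0,0,0,0],[2,0,8,0,0,0],[2,0,12,0,0,0],[0,0,0,0,0,0]]' 0.6 15
python3 -m jog '[[0,0,-1,0,0,0],[0,0,-1,0,0,0],[0,0,-1,0,0,0],[0,0,-1,0,0,0]]' 0 15
```

```text
t: 14.4
eef_pos: [0.6781, -0.0605, 0.2873]
ee_rot: [3.117, -0.008, 1.59]
force: [-0.5, 0.4, 0.1]
width: 0.0525
t: 14.8
eef_pos: [0.6795, -0.0606, 0.285]
ee_rot: [3.113, -0.008, 1.59]
force: [0.1, 0.7, 6.2]
width: 0.0388
```

```bash
python3 -m jog '[[-12,0,0,0,0,0],[-20,0,0,0,0,0],[-24,0,-3,0,0,0],[-24,0,-6,0,0,0],[-10,0,-4,0,0,0]]' 0 15
```

```text
t: 15.3
eef_pos: [0.5926, -0.0627, 0.2757]
ee_rot: [3.1, -0.004, 1.59]
force: [-0.4, -0.1, 2.3]
width: 0.0392
```

```bash
python3 -m jog '[[-20,0,-10,0,0.02,0],[-21,0,-15,0,0.02,0],[-18,0,-18,0,0,0],[-15,0,-20,0,0,0]]' 0 15
```

```text
t: 15.7
eef_pos: [0.5152, -0.0645, 0.2187]
ee_rot: [3.138, -0.001, 1.591]
force: [-7.9, 2.2, 8.8]
width: 0.0396
```

```bash
python3 -m jog '[[-7,0,-26,0,0,0],[-7,0,-24,0,0,0],[-4,0,-24,0,0,0],[-1,0,-18,0,0,0]]' 0 15
```

```text
t: 16.1
eef_pos: [0.4816, -0.0652, 0.1224]
ee_rot: [-3.126, -0.002, 1.59]
force: [-3.3, 1.5, 1.3]
width: 0.0397
```

```bash
python3 -m jog '[[1,0,-4,0,0,0],[0,0,-4,0,0,0],[0,0,-3,0,0,0]]' 0 15
```

```text
t: 16.4
eef_pos: [0.4798, -0.0653, 0.1085]
ee_rot: [-3.118, -0.002, 1.59]
force: [-3.7, -0.4, 1.4]
width: 0.0397
```

```bash
python3 -m jog '[[0,0,0,0,0,0],[0,0,0,0,0,0],[0,0,0,0,0,0],[0,0,0,0,0,0],[0,0,30,0,0,0],[0,-10,40,0,0,0],[-20,-40,40,0,0,0],[-20,-45,20,0,0,0],[-15,-45,0,0,0,0]]' 1 15
python3 - <<'E'
from h import *
snap('top','t5.png',crop=(240,120,400,250),s=3);snap('side','s5.png',crop=(225,130,385,260),s=3)
a=cv2.imread('pics/t5.png');b=cv2.imread('pics/s5.png')
cv2.imwrite('pics/ts5.png',cv2.resize(np.hstack([a,b]),None,fx=.8333333,fy=.833333333))
print(status.get_state()['eef_pos'])
E
```

```text
t: 17.3
eef_pos: [0.4341, -0.1968, 0.2393]
ee_rot: [-3.128, 0.001, 1.598]
force: [1.1, -0.3, 0.1]
width: 0.0873
[ 0.4319 -0.1993  0.2371]
```

View pics/ts5.png

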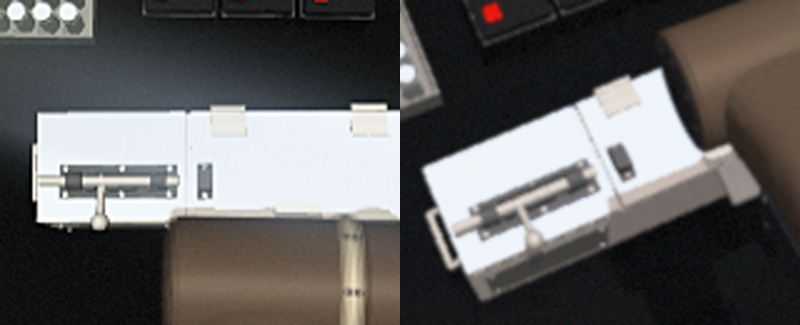

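The lid lies level with the deck, the staple is at (205,181), and the knob is at (100,222) in the top view and (534,241) in the side view.

Run:
```python
from h import *
k=(240+100/2.5,120+222/2.5);b=(225+134/2.5,130+241/2.5)
print(tri(k,b),onz('top',*k,.1767),onz('side',*b,.1767))
for u in (60,105,150): print('rod',onz('top',240+u/2.5,120+181/2.5,.1645))
print('staple',onz('top',240+205/2.5,120+181/2.5,.1645))
```

```text
(array([0.5107, 0.1813, 0.1689]), np.float64(0.002112722737781778)) [0.5097 0.1794 0.1767] [0.5092 0.1824 0.1767]
rod [0.561  0.2328 0.1645]
rod [0.5619 0.1762 0.1645]
rod [0.5628 0.1196 0.1645]
staple [0.5639 0.0507 0.1645]
```

Knob at about (0.5095, 0.181, 0.177), rod axis at x≈0.562. That matches the 56 mm arm at 20°.

```bash
python3 -m jog '[[8,40,5,0,0,0],[10,45,3,0,0,0],[10,45,0,0,0,0],[10,45,0,0,0,0],[10,45,0,0,0,0],[10,45,0,0,0,0],[10,45,0,0,0,0],[10,45,0,0,0,0],[0,25,0,0,0,0],[0,0,0,0,0,0]]' 0.55 15
```

```text
t: 18.4
eef_pos: [0.5107, 0.1964, 0.2482]
ee_rot: [-3.133, -0.002, 1.582]
force: [0.7, 0.3, 0.3]
width: 0.0482
```

```bash
python3 -m jog '[[-1,-15,-5,0,-0.008,0.014],[-1,0,-30,0,0,0],[0,0,-30,0,0,0],[0,0,-20,0,0,0],[0,0,-4,0,0,0]]' 0.55 15; python3 -m jog '[[0,0,0,0,0,0]]'
```

```text
t: 18.9
eef_pos: [0.508, 0.1777, 0.1575]
ee_rot: [3.138, -0.004, 1.599]
force: [0.4, 0.5, -0.3]
width: 0.0483
t: 19.0
eef_pos: [0.5077, 0.1764, 0.1574]
ee_rot: [3.138, -0.003, 1.599]
force: [-0.4, 0.6, 1.0]
width: 0.0481
```

```bash
python3 -m jog '[[1,3,0,0,0,0],[0,1,0,0,0,0],[0,1,0,0,0,0],[0,1,0,0,0,0],[0,1,0,0,0,0],[0,1,0,0,0,0]]' 0 15; python3 -m jog '[[0,0,0,0,0,0]]'
```

```text
t: 19.6
eef_pos: [0.5111, 0.1854, 0.1621]
ee_rot: [3.132, -0.006, 1.599]
force: [-1.4, 0.0, -0.8]
width: 0.006
t: 19.7
eef_pos: [0.5111, 0.1856, 0.1622]
ee_rot: [3.132, -0.007, 1.599]
force: [0.8, -0.1, 0.0]
width: 0.0019
```

Run:
```python
from h import *
snap('top','t6.png',crop=(230,150,330,230),s=4);snap('side','s6.png',crop=(225,160,325,240),s=4)
a=cv2.imread('pics/t6.png');b=cv2.imread('pics/s6.png')
cv2.imwrite('pics/ts6.png',np.hstack([a,b]))
print(status.get_state()['eef_pos'])
```

```text
[0.511  0.1854 0.1621]
```

View pics/ts6.png

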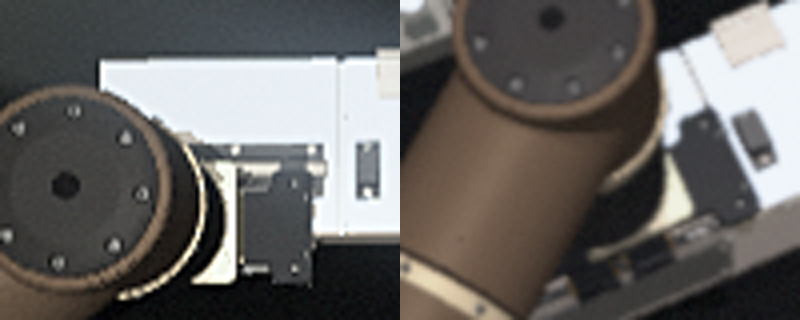

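The gripper hides the knob, so this view doesn't help. I'll open, back off, and locate the knob by template matching against the earlier pictures.

```bash
python3 -m jog '[[0,0,0,0,0,0],[0,0,0,0,0,0],[0,0,0,0,0,0],[0,0,0,0,0,0],[0,0,0,0,0,0]]' 0.55 15
python3 -m jog '[[0,0,20,0,0,0],[0,0,40,0,0,0],[-10,-30,30,0,0,0],[-10,-45,0,0,0,0],[-10,-45,0,0,0,0],[-10,-45,0,0,0,0],[-10,-45,0,0,0,0],[-10,-45,0,0,0,0],[-10,-45,0,0,0,0]]'
python3 - <<'E'
from h import *
snap('top','t7.png');snap('side','s7.png')
for n,c in (('t',(280,208.8)),('s',(278.6,226.4))):
    A=cv2.imread(f'pics/raw_{n}5.png');B=cv2.imread(f'pics/raw_{n}7.png')
    x,y=int(c[0])-7,int(c[1])-7
    m=cv2.matchTemplate(B[y-20:y+35,x-20:x+35],A[y:y+14,x:x+14],cv2.TM_CCOEFF_NORMED)
    print(n,cv2.minMaxLoc(m),np.abs(A.astype(int)-B)[y:y+14,x:x+14].mean())
a=cv2.resize(cv2.imread('pics/raw_t7.png')[160:230,240:310],None,fx=5.5,fy=5.5,interpolation=2)
b=cv2.resize(cv2.imread('pics/raw_s7.png')[180:250,235:305],None,fx=5.5,fy=5.5,interpolation=2)
cv2.imwrite('pics/ts7.png',np.hstack([a,b]))
E
```

```text
t: 20.3
eef_pos: [0.5109, 0.1853, 0.1619]
ee_rot: [3.133, -0.006, 1.599]
force: [-0.1, 1.0, -0.6]
width: 0.0346
t: 21.2
eef_pos: [0.4379, -0.1204, 0.2553]
ee_rot: [3.13, -0.004, 1.608]
force: [1.6, -1.0, -0.0]
width: 0.0483
t (-0.8485948443412781, 0.9996050000190735, (32, 41), (20, 20)) 1.663265306122449
s (-0.8038973808288574, 0.9997594356536865, (34, 4), (20, 20)) 0.9659863945578231
```

View pics/ts7.png

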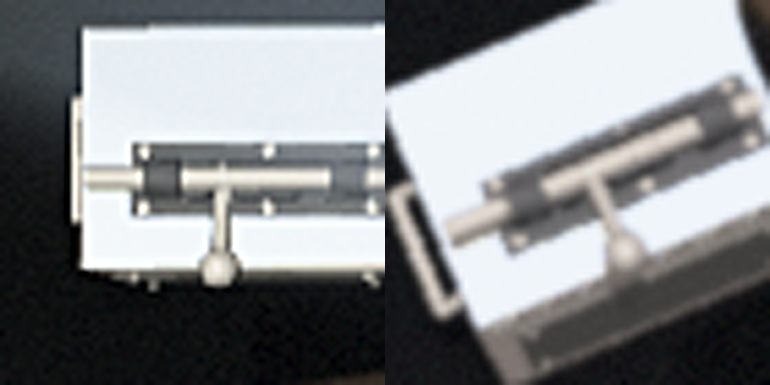

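The knob hasn't moved: (220,267) in the top half and (627,250) in the side half. The fingers wedged off its top, with z rising 5 mm as they closed. The earlier tab and lid contacts also suggest the true tip height is some millimetres above the reading. I'll go lower this time, watching the force.

```bash
python3 -m jog '[[10,45,0,0,0,0],[10,45,0,0,0,0],[10,45,0,0,0,0],[10,45,0,0,0,0],[10,45,0,0,0,0],[10,45,0,0,0,0],[10,30,0,0,0,-0.01],[0,0,0,0,0,0]]' 0.55 15
python3 -c "
from h import *
print(status.get_state()['eef_pos'])"
```

```text
t: 22.1
eef_pos: [0.5067, 0.1875, 0.2561]
ee_rot: [3.127, -0.005, 1.581]
force: [-0.1, -0.2, -1.0]
width: 0.0481
[0.5067 0.1875 0.2561]
```

```bash
python3 -m jog '[[2,-7,-10,0,0.01,0.01],[0,0,-30,0,0,0],[0,0,-30,0,0,0],[0,0,-25,0,0,0],[0,0,-6,0,0,0]]' 0.55 15; python3 -m jog '[[0,0,-3,0,0,0],[0,0,-2,0,0,0]]'
```

```text
t: 22.6
eef_pos: [0.5079, 0.1785, 0.1509]
ee_rot: [3.138, -0.006, 1.594]
force: [0.0, 0.2, 0.1]
width: 0.0481
t: 22.8
eef_pos: [0.5079, 0.1769, 0.1458]
ee_rot: [3.139, -0.005, 1.593]
force: [1.2, -0.5, 0.5]
width: 0.0484
```

```bash
python3 -m jog '[[1,3,0,0,0,0],[0,1,0,0,0,0],[0,0,0,0,0,0],[0,0,0,0,0,0]]' 0 20; python3 -m jog '[[0,0,0,0,0,0],[0,0,0,0,0,0]]'
```

```text
t: 23.2
eef_pos: [0.5108, 0.1819, 0.149]
ee_rot: [3.135, -0.008, 1.593]
force: [-0.0, 0.6, 0.1]
width: 0.0212
t: 23.4
eef_pos: [0.5116, 0.1825, 0.1509]
ee_rot: [3.132, -0.009, 1.594]
force: [-5.3, -1.4, 21.2]
width: 0.0067
```

Run:
```python
from h import *
s=status.get_state();print(s['eef_pos'],s['force'],s['width'])
snap('side','s8.png');snap('top','t8.png')
f=lambda n,x,y:cv2.resize(cv2.imread(f'pics/raw_{n}.png')[y:y+37,x:x+50],None,fx=8,fy=8,interpolation=2)
R=np.vstack([np.hstack([f('s6',262,208),f('s8',262,208)]),np.hstack([f('s7',262,208),f('t8',262,185)])])
R=np.clip(R.astype(float)*1.7+15,0,255).astype('uint8')
cv2.imwrite('pics/v12.png',R)
for z in(.15,.16,.177):
    print(z,(proj('side',[[.5095,.181,z],[.511,.1825,z]])-[262,208])*8)
```

```text
[0.5116 0.1825 0.1509] [-5.2606 -1.4452 21.1668] 0.006677770555826256
0.15 [[141.4795 164.5619]
 [136.0043 162.388 ]]
0.16 [[139.5096 157.3422]
 [133.9971 155.1547]]
0.177 [[136.098  144.8379]
 [130.5211 142.6269]]
```

View pics/v12.png

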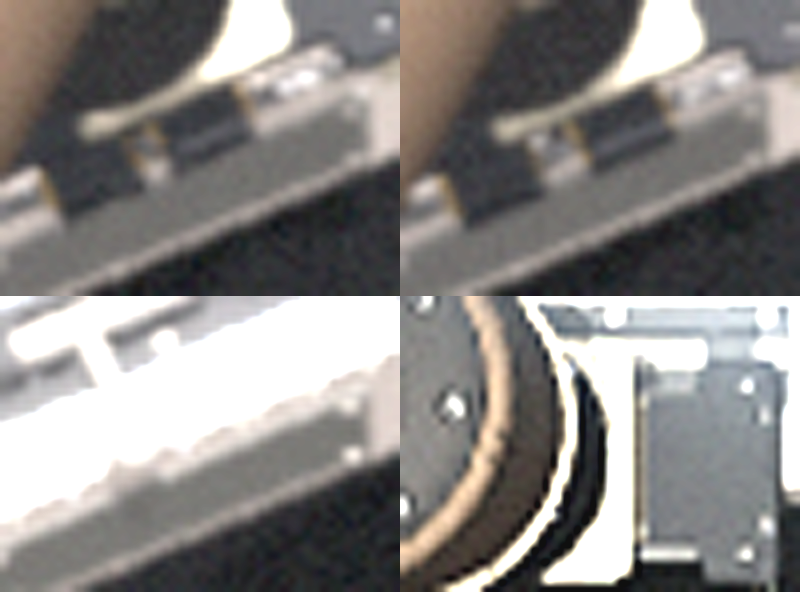

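The side view shows both fingers with bright metal visible in the gap at (548,140), where the knob projects, so the knob hasn't moved. I'll check the tool's true position against the gripper body's outline in the top view.

Run:
```python
from h import *
X=lambda u:262+(u-400)/8; Y=lambda v:185+(v-296)/8
for z in (.215,.23,.25,.27):
    print(z,'body right edge',onz('top',X(777),Y(470),z)[:2],'front',onz('top',X(710),Y(580),z)[0],'back',onz('top',X(710),Y(367),z)[0])
# side: fingertip front-lower edge corners
for n,u,v in (('L0',70,220),('L1',140,190),('R0',180,167),('R1',250,138)):
    for z in (.15,.165,.185): print(n,z,onz('side',262+u/8,208+v/8,z)[:2],end=' ')
    print()
```

```text
0.215 body right edge [0.5151 0.0873] front 0.4736839147377803 back 0.553280835759273
0.23 body right edge [0.5141 0.0864] front 0.4732962554373273 back 0.5518101751758635
0.25 body right edge [0.5129 0.0853] front 0.4727793763700566 back 0.5498492943979841
0.27 body right edge [0.5116 0.0842] front 0.4722624973027859 back 0.5478884136201048
L0 0.15 [0.5005 0.2118] L0 0.165 [0.4965 0.2119] L0 0.185 [0.4912 0.2121] 
L1 0.15 [0.501  0.1849] L1 0.165 [0.4971 0.1854] L1 0.185 [0.4918 0.186 ] 
R0 0.15 [0.5033 0.1687] R0 0.165 [0.4993 0.1693] R0 0.185 [0.494  0.1702] 
R1 0.15 [0.5035 0.1418] R1 0.165 [0.4995 0.1427] R1 0.185 [0.4942 0.1439]
```

```bash
python3 -m jog '[[0,0,0,0,0,0]]'; python3 -m jog '[[0,0,0,0,0,0]]';  python3 -m jog '[[0,0,0,0,0,0]]'
```

```text
t: 23.6
eef_pos: [0.513, 0.183, 0.1538]
ee_rot: [3.128, -0.01, 1.596]
force: [0.5, -0.4, 1.1]
width: 0.0007
t: 23.7
eef_pos: [0.5131, 0.183, 0.1544]
ee_rot: [3.128, -0.011, 1.596]
force: [0.3, -0.4, 0.6]
width: 0.0006
t: 23.8
eef_pos: [0.5131, 0.1831, 0.1544]
ee_rot: [3.128, -0.011, 1.596]
force: [0.1, 0.5, 0.3]
width: 0.0007
```

All the oddities fit if the fingertips are really about 30 mm above the reported TCP: the first cap miss, the 33 mm bite on the cap's rim, the lid closing at a "low" z, and the knob misses. I'll open and descend in small, force-guarded steps.

```bash
python3 -m jog '[[0,0,4,0,0,0],[0,0,0,0,0,0],[0,0,0,0,0,0],[0,0,0,0,0,0],[0,0,0,0,0,0],[0,0,0,0,0,0]]' 0.55 20; python3 -m jog '[[2,0,-6,0,0.01,0],[0,0,-6,0,0,0],[0,0,-4,0,0,0]]';python3 -m jog '[[0,1,-3,0,0,0],[0,1,-3,0,0,0]]'
```

```text
t: 24.4
eef_pos: [0.5125, 0.1827, 0.1576]
ee_rot: [3.13, -0.01, 1.595]
force: [0.7, -0.1, 0.5]
width: 0.043
t: 24.7
eef_pos: [0.5149, 0.1829, 0.1406]
ee_rot: [3.14, -0.01, 1.595]
force: [-0.4, -0.2, -0.7]
width: 0.0479
t: 24.9
eef_pos: [0.5146, 0.1846, 0.1333]
ee_rot: [3.141, -0.009, 1.595]
force: [0.7, -0.5, -1.4]
width: 0.048
```

```bash
python3 -m jog '[[0,1,-3,0,0,0]]'; python3 -m jog '[[0,1,-3,0,0,0]]'
```

```text
t: 25.0
eef_pos: [0.5146, 0.1856, 0.1299]
ee_rot: [3.141, -0.009, 1.595]
force: [0.5, 0.3, -0.6]
width: 0.0485
t: 25.1
eef_pos: [0.5145, 0.1868, 0.1266]
ee_rot: [3.141, -0.009, 1.595]
force: [0.1, 0.6, 0.4]
width: 0.0482
```

No contact at a reading of 0.127, well below the deck, which supports the offset. Closing here.

```bash
python3 -m jog '[[0,-3,-1,0,0,0],[0,0,0,0,0,0],[0,0,0,0,0,0],[0,0,0,0,0,0]]' 0 20; python3 -m jog '[[0,0,0,0,0,0]]'; python3 -m jog '[[0,0,0,0,0,0]]'
```

```text
t: 25.5
eef_pos: [0.5144, 0.1835, 0.1253]
ee_rot: [3.141, -0.009, 1.595]
force: [-0.6, -2.0, -1.9]
width: 0.0219
t: 25.6
eef_pos: [0.5144, 0.1836, 0.1254]
ee_rot: [3.141, -0.009, 1.595]
force: [-0.1, -0.1, -0.6]
width: 0.0208
t: 25.7
eef_pos: [0.5144, 0.1835, 0.1254]
ee_rot: [3.141, -0.009, 1.595]
force: [1.0, 0.4, -1.0]
width: 0.0207
```

The ball is gripped at 20.7 mm. Lifting the handle along its arc.

```bash
python3 -m jog '[[3,0,6,0,0,0],[3,0,6,0,0,0],[5,0,6,0,0,0],[5,0,5,0,0,0],[5,0,4,0,0,0]]' 0 20
```

```text
t: 26.2
eef_pos: [0.5364, 0.184, 0.1541]
ee_rot: [-3.141, -0.01, 1.595]
force: [2.1, 1.3, -5.2]
width: 0.0205
```

```bash
python3 -m jog '[[5,0,3,0,0,0],[5,0,2,0,0,0],[4,0,1,0,0,0]]' 0 20
```

```text
t: 26.5
eef_pos: [0.5518, 0.1842, 0.1612]
ee_rot: [-3.141, -0.01, 1.595]
force: [-2.5, 1.5, 0.9]
width: 0.0205
```

```bash
python3 -m jog '[[0,-8,0,0,0,0],[0,-10,0,0,0,0],[0,-10,0,0,0,0],[0,-10,0,0,0,0],[1,-8,0,0,0,0]]' 0 20;  python3 -m jog '[[0,-4,0,0,0,0],[0,-4,0,0,0,0]]'
```

```text
t: 27.0
eef_pos: [0.5529, 0.1353, 0.1612]
ee_rot: [-3.141, -0.011, 1.596]
force: [-2.4, 1.4, 1.0]
width: 0.02
t: 27.2
eef_pos: [0.5559, 0.1344, 0.1621]
ee_rot: [3.134, -0.026, 1.595]
force: [-2.6, 26.0, -2.6]
width: 0.0206
```

The bolt is at its stop: 50 mm of travel and 26 N. Easing off and lowering the handle.

```bash
python3 -m jog '[[-3,1,-1,0,0,0],[-6,0,-2,0.015,0,0],[-6,0,-3,0,0,0],[-6,0,-5,0,0,0]]' 0 15;  python3 -m jog '[[-5,0,-5,0,0,0],[-5,0,-6,0,0,0]]'
```

```text
t: 27.6
eef_pos: [0.5363, 0.1361, 0.1523]
ee_rot: [3.128, -0.045, 1.595]
force: [-2.8, 3.5, 4.0]
width: 0.0206
t: 27.8
eef_pos: [0.5253, 0.1359, 0.1411]
ee_rot: [3.127, -0.046, 1.595]
force: [1.4, 2.8, -0.3]
width: 0.0208
```

```bash
python3 -m jog '[[-4,0,-6,0,0,0],[-3,0,-6,0,0,0],[-2,0,-5,0,0,0],[0,0,-3,0,0,0]]' 0 15
```

```text
t: 28.2
eef_pos: [0.5171, 0.1359, 0.1222]
ee_rot: [3.122, -0.046, 1.598]
force: [-9.5, 2.1, 19.7]
width: 0.0206
```

The handle is bottomed (20 N up). Opening and retreating, then checking the knob's position from the images.

```bash
python3 -m jog '[[0,0,1,0,0,0],[0,0,0,0,0,0],[0,0,0,0,0,0],[0,0,0,0,0,0],[0,0,0,0,0,0]]' 0.6 15
python3 -m jog '[[0,0,20,0,0,0],[0,0,40,0,0,0],[0,0,40,0,0,0],[-10,-35,30,0,0,0],[-15,-45,0,0,0,0],[-15,-45,0,0,0,0],[-15,-45,0,0,0,0],[-15,-45,0,0,0,0],[-10,-45,0,0,0,0],[0,-40,0,0,0,0],[0,0,0,0,0,0]]'
python3 - <<'E'
from h import *
snap('top','t9.png');snap('side','s9.png')
pts=[]
for n,c in (('t',(280,208.5)),('s',(279,225.5))):
    A=cv2.imread(f'pics/raw_{n}7.png');B=cv2.imread(f'pics/raw_{n}9.png')
    x,y=int(c[0])-5,int(c[1])-5
    m=cv2.matchTemplate(B[y-40:y+60,x-20:x+60],A[y:y+11,x:x+11],cv2.TM_CCOEFF_NORMED)
    _,v,_,l=cv2.minMaxLoc(m); p=(c[0]+l[0]-20,c[1]+l[1]-40); pts.append(p); print(n,v,p)
print(tri(*pts),onz('top',*pts[0],.1767),onz('side',*pts[1],.1767))
for a in (0,.12,.3): # expected knob at shot, for handle angles
    P=[[.5632-.056*np.cos(.349+a),.131,.1575+.056*np.sin(.349+a)]]; print(a,proj('top',P),proj('side',P))
s=status.get_state();print(s['t'],s['eef_pos'],s['force'])
E
```

```text
t: 28.7
eef_pos: [0.5152, 0.1334, 0.1212]
ee_rot: [3.126, -0.041, 1.597]
force: [0.5, -0.3, -0.8]
width: 0.0514
t: 29.8
eef_pos: [0.4281, -0.1779, 0.254]
ee_rot: [3.129, -0.036, 1.6]
force: [-0.2, 0.6, -0.8]
width: 0.0525
t 0.9876012206077576 (296, 208.5)
s 0.9734678864479065 (295, 218.5)
(array([0.512 , 0.1307, 0.1765]), np.float64(0.0020554635021713574)) [0.5114 0.1299 0.1767] [0.5126 0.1315 0.1767]
0 [[295.6238 208.768 ]] [[295.4523 219.0816]]
0.12 [[295.4635 207.7822]] [[295.0053 217.6312]]
0.3 [[295.2519 205.8636]] [[294.1584 215.0828]]
29.9 [ 0.4285 -0.1752  0.254 ] [ 0.1493 -0.1051  0.1291]
```

Run:
```python
from h import *
A=cv2.imread('pics/raw_t0.png');B=cv2.imread('pics/raw_t9.png');C=cv2.imread('pics/raw_t5.png')
for n,(x,y) in {'wash':(466,219),'jar':(426,230),'pens':(193,237)}.items(): print(n,np.abs(A[y-9:y+9,x-9:x+9].astype(int)-B[y-9:y+9,x-9:x+9]).mean())
print('lid vs t5',np.abs(C[163:200,330:390].astype(int)-B[163:200,330:390]).mean())
workorder.job_done()
```

```text
wash 42.492798353909464
jar 33.64917695473251
pens 2.2448559670781894
lid vs t5 0.6448948948948949
the job is handed in; nothing more can be done
```

I handed the job in at about 30 s. The amber bottle is in the middle bay, the lid is closed and the barrel bolt is shot and dropped. No verdict is reported, so this rests on my own checks.

**What the checks showed**
- **Bottle:** in the picture taken before closing the lid, it stood upright at about (0.589, -0.063), within 2 mm of my estimate of the bay centre. I set it down under contact and let go. It can't be seen with the lid shut.
- **Lid:** it looked level with the deck when closed. The lid area was unchanged between that picture and the last one.
- **Bolt:** it travelled 50 mm by the arm's reading and met its stop at 26 N. The knob measured at (0.512, 0.131, 0.1765), where it should be with the bolt shot and the handle down. I pressed the handle to the bottom with about 20 N, but the pixel check only fixes its angle to about 0.1 rad.
- **Robot:** the measured force was about zero after I backed off.

**What went wrong or disagreed**
- **Missed grasps:** the first try at the bottle and two tries at the knob closed on nothing. The bottle stayed standing and the knob did not move.
- **Height offset:** every contact fitted fingertips about 30 mm higher than the reported TCP. I didn't find out why and corrected for it by feel.
- **Jar and wash bottle:** my last picture comparison was unchanged for the pens but differed at the jar and wash bottle. I think the arm was covering them. They were standing in place at 4 s, after the first miss, but I didn't confirm them at the end.
- **Stock bottles:** they were last seen standing before the lid closed.

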